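# Knock the jammed spacer out of its track and drop it in the hopper

### The arm

A 6-joint arm with a two-finger parallel gripper is mounted at the origin on the work surface. World frame = base frame: x ahead of the robot, y to its left, z up, the work surface at z = 0. Lengths are in mm, angles in rad, forces in N, time in s.
With the tool pointing down it reaches from about 350 to 875 mm from the base axis. Payload 4.2 kg.
Tool frame: the origin (TCP) lies midway between the tips of the shut fingers; the grasp point (between the pads) lies 19 mm behind it (tcp_to_grasp is the distance from the TCP to the grasp point, in mm); z points along the fingers, y is the line along which they close (so a half turn about z gives the same grasp; the last joint's range is limited). The gripper opens to 85 mm and grips with 20 to 120 N. Pads are 22 mm wide; open, the fingers measure 114 mm over their backs; the gripper's body (76 mm by 85 mm) begins 54 mm behind the grasp point. The pads swing forward as they close: fully open they stand 13 mm farther back than shut.
Start: joints at [1.458, 0.385, 0.008, 0, -1.194, -0.259], TCP at [227.025, 582.288, 231.312] pointing down, gripper open.
Joint ranges: [-3.14, 3.14], [-1.21, 2.06], [-1.07, 1.41], [-3.16, 2.05], [-2.99, -0.16], [-3.1, 3.1]. Speed limits (rad/s): [2.79, 2.79, 3.14, 3.14, 3.14, 3.14].

### API

Orientations are given as a unit quaternion [x, y, z, w].
In Python, from bench import read_state, get_image, job_done, tcp_to_grasp gives the robot as it stands.
- The arm moves only by the tool jog_arm, never from a script. Its argument "plan" is a list of rows, each a list of 3 entries, a list of its own where there are three numbers: the finger opening in mm, from 0 to 85.4, then the shift along the tool's x, y, z as a fraction of full scale, then the turn, a rotation vector about the tool's x, y, z as a fraction of full scale. A call has 1 to 10 rows; each row is the pose to reach, as a shift and turn from the pose commanded when the call began, along the tool's axes at that moment; what a row does not reach only later rows make up. Full scale, the value 1, is 0.1 m for a shift and 60 degrees for a turn. A row lasts 1/8 s, in which the tool goes at most 62.5 mm and 10.7 degrees, less where a joint would pass 70% of its speed; a pose out of reach is approached as far as the arm can. A call with a number of a shift or a turn outside -1 to 1 is refused whole. A call with a gripper value outside its range is refused whole. The fingers move at their own pace and stop on an object; the grip force is fixed at half the most. Time passes only in rows, so rows that repeat a pose let the fingers close. It gives the time, the measured TCP pose, the force, the opening and the grip force at its end, in the units of the state.
- read_state(): the state, without advancing time (a new reading comes with each control period).
- get_image(name): name is "scene" or "top" or "wrist"; returns a dict with "img" (480x640x3 uint8, red, green, blue), "range_z" (480x640 float32, mm along the optical axis (not along the pixel's ray), 0 where there is no reading), "intrinsics" (3x3 intrinsics, pixels), "extrinsics" (4x4, takes a point from camera to world coordinates); the wrist camera has in their place "tool_from_camera" (4x4, takes a point from camera to tool coordinates, whose origin is the TCP and whose axes are the flange's). Camera axes: x right, y down, z forward; pixel columns grow to the right and rows downward; lengths in mm; the calibration is good to about 2 mm. A picture is of the moment at which its call begins: read the wrist's pose just before it.
- job_done(): hands the job in; it is judged then, once.
The state is a dict: "clock": time; "joints": joint angles; "joint_vel": joint speeds; "joint_efforts": joint torques, N m; "position": TCP position; "ee_rot": TCP orientation; "contact_force": force on the tool from outside, world axes, zero at the start; "wrist_torque": the same for the moment, N m; "gripper_width": finger opening in mm; "grasp_force": force on a finger pad.
Only numpy, scipy, OpenCV 4.12 (cv2) and the standard library are available. Lean on these libraries where they do the work, as an engineer would, in place of code of your own. Each camera call takes 0.05 s, during which the arm holds its last target. There are 200 camera calls.

### The job

A T-shaped steel spacer is jammed under the lips of the short track in the gearbox half. Hold the aluminium block and push the spacer's tab sideways along the track with it until the spacer is clear of the lips; it only comes out one way because of a hidden ridge, so if it stops hard do not force it, push from the other side instead, and do not touch it with the gripper while it is still under the lips. Then stand the block back upright on the table, lift the spacer out and put it in the hopper, leaving the gear, the bearing driver and the pick where they are.

Things in the scene. Friction and masses are not known exactly. Their poses are not given: they have to be found in the camera images.
- casting: Gearbox half, grey magnesium plate, fixed, its floor 20 mm above the table. Origin on the table under the middle of the track; plate x -65 to +125, y -97 to +97 mm. The track runs along y. Beyond the lips (|y| 18 to 90, |x| under 58 mm) the floor is flat and open; 8 mm ribs at x -62 and y +-94; bearing seats and studs, up to 12 mm high, at x over 60 mm.
- track (a point): Middle of the track at the height of the lips' tops, 35.5 mm above the table; axes of the casting. Two dark lips, y -18 to +18 mm, overhang the track with a 20 mm slot between (x -10 to +10). Below, a sprung shoe pinches the spacer: sliding it takes 5 to 15 N. A hidden ridge stops it dead within 3 mm either in +y or in -y, differently each time; the other way it slides out.
- spacer_c (a point): Middle (half-way up) of the jammed steel spacer, 130 g, 30 mm tall, axes as the casting. Flange 36 (x) by 50 mm (y), its top 10 mm above the casting's floor; from it rises a tab 16 (x) by 20 (y) by 20 mm tall, top 50 mm above the table, 14.5 mm above the lips. Starts mid-track; clear of the lips when more than 43 mm from there along the track (50 is a good place).
- block_c (a point): Middle of the loose aluminium knocking block, half-way up: 30 mm (its x) by 40 mm (its y) by 80 mm tall, 250 g, standing upright on the table.
- hopper_floor (a point): Galvanized hopper, does not move: middle of its inner floor, 10 mm above the table; axes of the hopper. Inside 120 mm (x) by 130 mm (y), open at the top; the mouth flares out to about 150 by 160 mm, its rim 85 mm above the table. The spring-hinged flap in its front (-x) side need not be used.
- gear: Bystander: gold-tinted idler gear lying flat, 70 mm across, 20 mm high; origin under its middle.
- driver: Bystander: steel bearing driver standing upright, 42 mm across its foot, 115 mm tall; origin under its middle.
- pick: Bystander: black-handled brass pick lying flat, 180 mm long, 14 mm high; origin under the joint of handle and brass shank; the shank points to its x.
Mind the look-alikes: they are no part of the job. Of the things that look like the part that bears spacer_c, the smallest one is meant.

How it is judged:
By the outcome, as a careful person would: the job done as asked, in the order asked, and still so for the second after the job is handed in, with the robot touching nothing.
It also fails if it takes over 69 s, if anything falls off the work surface, if the arm or the gripper's body presses on something with over 40 N, if the wrist force passes 120 N, or if a joint passes its speed limit or range.

## Working session

There is one attempt and no reset: what is moved stays moved. The work goes in short steps, Python scripts to look and compute and a tool call to move; the robot and the scene stay as the last step left them, time stands still between calls to the robot, and variables do not carry over. Pictures are saved under pics/ and viewed, at most 10 in all, crops included, and the job is handed in when it is done.

Besides the shell and the picture viewer there is one more tool, called after ">>>" by a JSON object that holds its "op" and its "data", one argument or row to a line. jog_arm: Moves the arm, as the interface text tells. Its arguments: {"type":"object","properties":{"plan":{"type":"array"}},"required":["plan"]}

```bash
mkdir -p pics; cat > h.py <<'E'
import numpy as np, cv2
from bench import read_state, get_image, job_done, tcp_to_grasp
def save(n,p):
    d=get_image(n); cv2.imwrite(f'pics/{p}.png',d['img'][:,:,::-1]); np.savez(f'pics/{p}.npz',**d); return d
def cloud(d,T=None):
    K=d['intrinsics'];z=d['range_z'];v,u=np.mgrid[:480,:640]
    P=np.stack([(u-K[0,2])/K[0,0]*z,(v-K[1,2])/K[1,1]*z,z,np.ones_like(z)],-1)
    T=d['extrinsics'] if T is None else T
    W=(P@np.array(T).T)[...,:3]; W[z==0]=np.nan; return W
E
python3 - <<'E'
from h import *
s=read_state();print(s, tcp_to_grasp)
for n in('scene','top'):
    d=save(n,n+'0');print(d['intrinsics'],d['extrinsics'])
E
```

```text
{'clock': 0.0, 'joints': array([ 1.45763287e+00,  3.85567848e-01,  6.64460853e-03, -5.03850264e-04,
       -1.19399541e+00, -2.58641727e-01]), 'joint_vel': array([ 0.00043308, -0.00077838,  0.0001683 ,  0.00047172,  0.00025125,
       -0.00019564]), 'joint_efforts': array([-2.27984950e-03, -3.92287409e+01,  1.88402170e+01,  4.18610036e+00,
       -4.58091396e-03, -3.20519526e-06]), 'position': array([226.80674511, 581.77766079, 230.22139398]), 'ee_rot': array([ 9.82752058e-01, -1.84924883e-01, -1.56414187e-04,  1.07537139e-03]), 'contact_force': array([ 0.6380805 , -0.58756362, -0.16511869]), 'wrist_torque': array([ 0.02084905, -0.00061821, -0.01129631]), 'grasp_force': 0.0, 'gripper_width': 85.7388010296432} 18.700000000000003
[[468.41468558   0.         313.50717674]
 [  0.         468.41468558 244.58090517]
 [  0.           0.           1.        ]] [[ 4.51403583e-01  6.99455347e-01 -5.54073120e-01  1.10317740e+03]
 [ 8.92298350e-01 -3.49513867e-01  2.85733638e-01 -2.60169129e+02]
 [ 6.20168227e-03 -6.23379719e-01 -7.81894664e-01  7.52854017e+02]
 [ 0.00000000e+00  0.00000000e+00  0.00000000e+00  1.00000000e+00]]
[[450.41381982   0.         312.99394026]
 [  0.         450.41381982 237.45096071]
 [  0.           0.           1.        ]] [[-5.17610827e-03 -9.86781937e-01  1.61971036e-01  5.01645283e+02]
 [-9.99896696e-01  7.27925659e-03  1.23939774e-02 -1.27864898e+01]
 [-1.34091818e-02 -1.61890151e-01 -9.86717676e-01  8.27631118e+02]
 [ 0.00000000e+00  0.00000000e+00  0.00000000e+00  1.00000000e+00]]
```

View pics/top0.png

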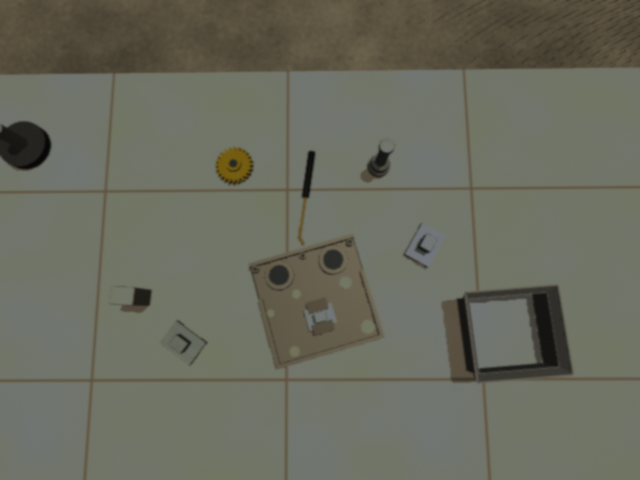

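View pics/scene0.png

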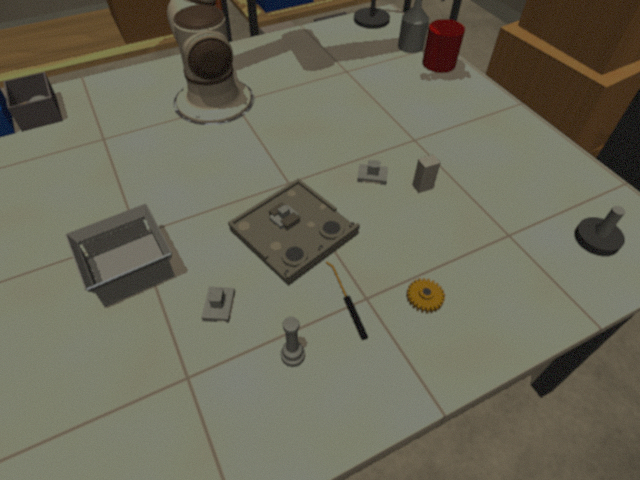

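The top view shows the casting with the jammed spacer at (320,317). The loose look-alikes are at (184,342) and (425,244). The block's top is at (122,296) and the hopper is at (515,335). I choose the spacer in the casting's track and check it in a crop.

```bash
python3 - <<'E'
from h import *
d=dict(np.load('pics/top0.npz'));W=cloud(d)
im=d['img'][:,:,::-1]
a=cv2.resize(im[230:375,240:390],None,fx=4,fy=4,interpolation=cv2.INTER_CUBIC)
b=cv2.resize(im[280:312,105:157],None,fx=3.8,fy=3.8,interpolation=cv2.INTER_CUBIC)
o=np.zeros((580,800,3),np.uint8);o[:580,:600]=a[:580];o[:b.shape[0],600:600+b.shape[1]]=b
cv2.imwrite('pics/crop.png',np.clip(o*1.6,0,255).astype(np.uint8))
def rect(m):
    P=W[m][:,:2].astype(np.float32);return len(P),cv2.minAreaRect(P),np.nanmedian(W[m][:,2])
v,u=np.mgrid[:480,:640]
def box(u0,u1,v0,v1,z0,z1): return (u>=u0)&(u<=u1)&(v>=v0)&(v<=v1)&(W[...,2]>z0)&(W[...,2]<z1)
print('table',np.nanmedian(W[400:,200:][...,2]))
print('block',rect(box(100,160,280,315,70,90)))
print('cast',rect(box(240,390,230,375,12,40)))
print('ribs',rect(box(240,390,230,375,25,31)))
print('tab',rect(box(300,340,295,340,44,56)))
print('lips',rect(box(300,340,295,340,31,41)))
print('hoprim',rect(box(450,580,280,390,78,92)))
print('hopfl',rect(box(470,535,295,372,5,15)))
s=dict(np.load('pics/scene0.npz'));S=cloud(s);m=(S[...,2]>70)&(S[...,2]<90)&(u>400)&(u<450)&(v>145)&(v<200)
print('block sc',cv2.minAreaRect(S[m][:,:2].astype(np.float32)),m.sum())
m=(S[...,2]>45)&(S[...,2]<56)&(u>260)&(u<310)&(v>195)&(v<240)
print('tab sc',cv2.minAreaRect(S[m][:,:2].astype(np.float32)),m.sum())
m=(S[...,2]>32)&(S[...,2]<40)&(u>260)&(u<310)&(v>195)&(v<240)
print('lips sc',cv2.minAreaRect(S[m][:,:2].astype(np.float32)),m.sum())
E
```

```text
table 0.5658273133796001
block (474, ((529.69140625, 314.7066955566406), (40.7442741394043, 29.920949935913086), 86.1949462890625), np.float64(80.32397118671275))
cast (11886, ((536.7705078125, -1.0009536743164062), (220.55580139160156, 194.32427978515625), 15.824862480163574), np.float64(21.441788416311454))
ribs (2447, ((522.1229858398438, -5.1741790771484375), (190.05532836914062, 194.36993408203125), 15.793289184570312), np.float64(29.084376921638636))
tab (112, ((493.22027587890625, -13.450613975524902), (15.928642272949219, 19.591886520385742), 15.787636756896973), np.float64(50.28013734880244))
lips (576, ((494.1905517578125, -13.075180053710938), (57.90811538696289, 49.751625061035156), 15.61616325378418), np.float64(35.643233643890426))
hoprim (1438, ((466.32470703125, -331.8766784667969), (145.40635681152344, 157.26742553710938), 4.324666500091553), np.float64(82.7024810110209))
hopfl (4317, ((466.82891845703125, -340.81719970703125), (120.36253356933594, 113.87358856201172), 4.218907833099365), np.float64(10.517225575387783))
block sc ((530.8829956054688, 311.45587158203125), (41.539283752441406, 32.6800422668457), 86.30445098876953) 251
tab sc ((494.6037292480469, -16.66778564453125), (16.650733947753906, 20.644041061401367), 14.004138946533203) 75
lips sc ((479.8474426269531, -21.97994613647461), (92.64622497558594, 49.78564453125), 17.524812698364258) 306
```

View pics/crop.png

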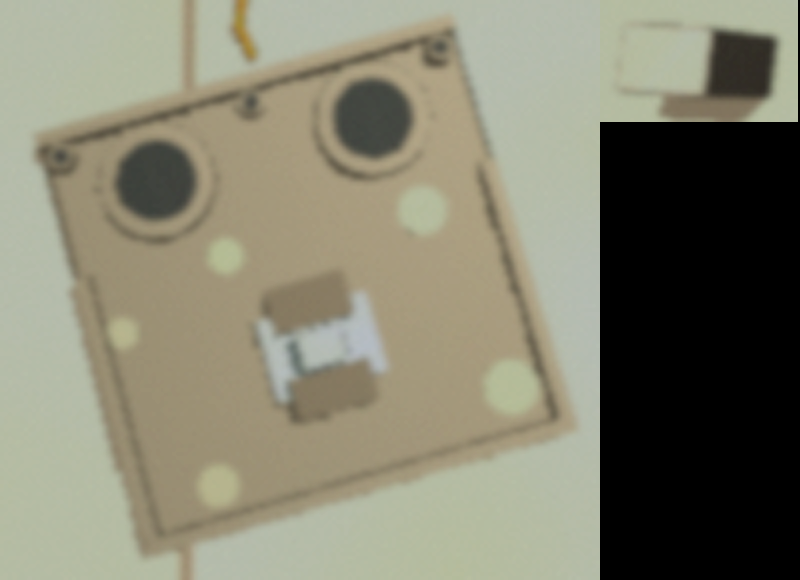

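The crop shows the jammed spacer's tab at crop pixel (320,350), between two lips at (305,300) and (335,390), with flange ends showing left and right. It is the one in the track. The block stands at (122,296). I go to the block first.

>>> {"op": "jog_arm", "data": {
  "plan": [
    [85,[0.5,0.18,0],[0,0,-0.146]],
    [85,[1.0,0.37,0],[0,0,-0.292]],
    [85,[1.0,0.37,0],[0,0,-0.292]]
  ]
}}

```text
clock: 0.48
position: [308.6, 509.0, 231.0]
ee_rot: [0.999, -0.035, -0.0, 0.001]
contact_force: [-0.4, -0.8, 0.1]
gripper_width: 85.2
grasp_force: 0.0
```

>>> {"op": "jog_arm", "data": {
  "plan": [
    [85,[0.5,0.4,0],[0,0,0]],
    [85,[1.0,0.8,0.2],[0,0,0]],
    [85,[1.0,0.8,0.2],[0,0,0]]
  ]
}}

```text
clock: 0.85
position: [402.3, 422.4, 209.5]
ee_rot: [0.999, -0.035, -0.001, 0.002]
contact_force: [-0.2, 0.0, 0.7]
gripper_width: 84.5
grasp_force: 0.0
```

>>> {"op": "jog_arm", "data": {
  "plan": [
    [85,[0.5,0.4,0],[0,0,0]],
    [85,[0.9,0.75,0],[0,0,0]],
    [85,[0.9,0.75,0],[0,0,0]],
    [85,[0.9,0.75,0],[0,0,0]]
  ]
}}

```text
clock: 1.35
position: [485.7, 345.1, 211.2]
ee_rot: [0.999, -0.033, -0.0, -0.0]
contact_force: [0.7, 0.4, 0.4]
gripper_width: 85.0
grasp_force: 0.0
```

```bash
cat >> h.py <<'E'
from scipy.spatial.transform import Rotation as Ro
def wr(p):
    s=read_state();d=save('wrist',p);T=np.eye(4);T[:3,:3]=Ro.from_quat(s['ee_rot']).as_matrix();T[:3,3]=s['position']
    return s,d,cloud(d,T@d['tool_from_camera'])
def rect(W,c,r,z0,z1):
    m=(W[...,2]>z0)&(W[...,2]<z1)&(np.hypot(W[...,0]-c[0],W[...,1]-c[1])<r)
    return m.sum(),cv2.minAreaRect(W[m][:,:2].astype(np.float32)),np.median(W[m][:,2])
def go(x,y,z,deg=None):
    "tool-frame shift (fraction) to target; deg = world angle of the tool's closing line"
    s=read_state();R=Ro.from_quat(s['ee_rot']);t=R.inv().apply(np.array([x,y,z])-s['position'])/100
    M=R.as_matrix();a=np.degrees(np.arctan2(M[1,1],M[0,1]))
    print('t',s['clock'],'pos',s['position'].round(1),'yang',a.round(2),'tilt',np.degrees(np.arccos(-M[2,2])).round(2),'F',s['contact_force'].round(1),'w',round(s['gripper_width'],1))
    print('shift',t.round(3), 'turn z', None if deg is None else (-(((deg-a+90)%180)-90)/60).round(3))
E
python3 - <<'E'
from h import *
s,d,W=wr('w1')
print(rect(W,(530,313),45,70,90))
go(530,313,120,86.2)
E
```

```text
(np.int64(2858), ((530.751708984375, 314.2579040527344), (40.16197204589844, 29.656282424926758), 86.087890625), np.float64(80.32540031530252))
t 1.4 pos [485.4 345.4 211.2] yang -93.71 tilt 0.01 F [-0.7  0.2  0.7] w 85.2
shift [0.466 0.295 0.912] turn z 0.001
```

>>> {"op": "jog_arm", "data": {
  "plan": [
    [85,[0.3,0.18,0.3],[0,0,0]],
    [85,[0.472,0.284,0.7],[0,0,0]],
    [85,[0.472,0.284,0.95],[0,0,0]],
    [85,[0.472,0.284,0.95],[0,0,0]]
  ]
}}

```text
clock: 1.9
position: [529.6, 313.1, 114.1]
ee_rot: [0.999, -0.032, -0.002, 0.002]
contact_force: [0.1, 0.2, 0.1]
gripper_width: 84.9
grasp_force: 0.0
```

>>> {"op": "jog_arm", "data": {
  "plan": [
    [85,[0,0,0.3],[0,0,0]],
    [85,[0,0,0.6],[0,0,0]],
    [85,[0,0,0.9],[0,0,0]],
    [85,[0,0,0.9],[0,0,0]],
    [30,[0,0,0.9],[0,0,0]],
    [30,[0,0,0.9],[0,0,0]],
    [30,[0,0,0.9],[0,0,0]],
    [30,[0,0,0.9],[0,0,0]],
    [30,[0,0,0.9],[0,0,0]]
  ]
}}

```text
clock: 3.02
position: [532.3, 313.8, 28.1]
ee_rot: [0.999, -0.033, 0.001, -0.001]
contact_force: [-0.9, 0.7, 6.3]
gripper_width: 39.5
grasp_force: 60.1
```

>>> {"op": "jog_arm", "data": {
  "plan": [
    [30,[0,0,-0.2],[0,0,0]],
    [30,[0,0,-0.5],[0,0,0]],
    [30,[0,0,-0.8],[0,0,0]],
    [30,[-0.05,0.45,-0.8],[0,0,0]],
    [30,[-0.1,0.95,-0.8],[0,0,0]]
  ]
}}

```text
clock: 3.65
position: [514.2, 217.8, 106.0]
ee_rot: [0.999, -0.033, -0.0, 0.0]
contact_force: [0.6, -0.4, -2.9]
gripper_width: 39.2
grasp_force: 59.9
```

>>> {"op": "jog_arm", "data": {
  "plan": [
    [30,[-0.05,0.5,0],[0,0,0]],
    [30,[-0.1,0.95,0],[0,0,0]]
  ]
}}

```text
clock: 3.9
position: [497.6, 122.5, 105.8]
ee_rot: [0.999, -0.033, -0.001, 0.0]
contact_force: [0.2, -0.7, -2.2]
gripper_width: 39.6
grasp_force: 59.9
```

>>> {"op": "jog_arm", "data": {
  "plan": [
    [30,[-0.05,0.5,0],[0,0,-0.15]],
    [30,[-0.1,0.9,0],[0,0,-0.327]],
    [30,[-0.1,0.9,0],[0,0,-0.327]],
    [30,[-0.1,0.9,0],[0,0,-0.327]]
  ]
}}

```text
clock: 4.4
position: [483.0, 35.4, 106.3]
ee_rot: [0.991, 0.137, 0.0, -0.0]
contact_force: [0.9, 0.5, -2.4]
gripper_width: 39.6
grasp_force: 60.1
```

```bash
python3 - <<'E'
from h import *
s,d,W=wr('w2')
o=np.array([493.6,-14.5])
print('tab',rect(W,o,20,44,56))
print('lips',rect(W,o,45,33,39))
print('block low z',np.nanmin(W[W[...,2]>55][...,2]) )
go(482.7,24,67,105.8)
E
```

```text
tab (np.int64(1305), ((494.4356689453125, -14.639676094055176), (16.593029022216797, 20.340009689331055), 15.756977081298828), np.float64(50.161138499967535))
lips (np.int64(4250), ((495.10198974609375, -14.433387756347656), (58.873294830322266, 36.50336456298828), 15.867324829101562), np.float64(35.833209397517976))
block low z 79.37571841218528
t 4.45 pos [483.2  35.9 106.3] yang -74.19 tilt 0.02 F [ 0.7  0.7 -2.1] w 39.6
shift [-0.037  0.113  0.393] turn z 0.0
```

View pics/w2.png

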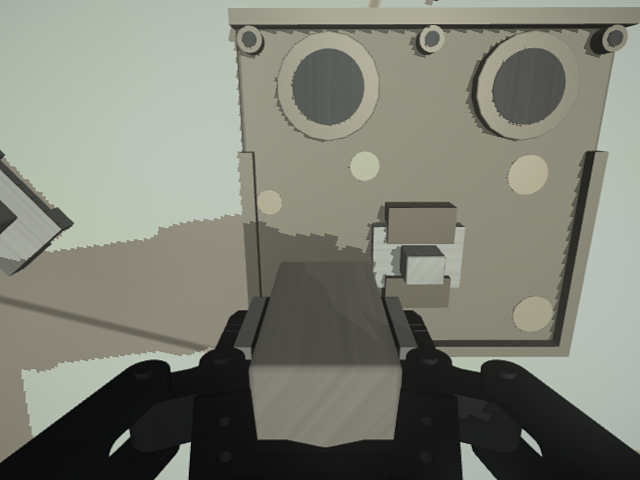

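The wrist view shows the block held upright and the tab at (425,265) between the lips. I go down on the +y side and ease up to the tab.

>>> {"op": "jog_arm", "data": {
  "plan": [
    [30,[-0.03,0,0.2],[0,0,0]],
    [30,[-0.03,0.05,0.395],[0,0,0]],
    [30,[-0.03,0.12,0.395],[0,0,0]],
    [30,[-0.03,0.17,0.395],[0,0,0]],
    [30,[-0.03,0.195,0.395],[0,0,0]],
    [30,[-0.03,0.205,0.395],[0,0,0]],
    [30,[-0.03,0.205,0.395],[0,0,0]]
  ]
}}

```text
clock: 5.32
position: [485.8, 14.9, 67.1]
ee_rot: [0.99, 0.138, 0.0, -0.0]
contact_force: [0.4, -0.3, -1.2]
gripper_width: 39.5
grasp_force: 60.0
```

>>> {"op": "jog_arm", "data": {
  "plan": [
    [30,[0,0.01,0],[0,0,0]],
    [30,[0,0.02,0],[0,0,0]],
    [30,[0,0.02,0],[0,0,0]]
  ]
}}

```text
clock: 5.7
position: [486.1, 13.6, 67.0]
ee_rot: [0.99, 0.138, 0.0, -0.0]
contact_force: [-1.5, 4.8, 0.4]
gripper_width: 39.4
grasp_force: 60.3
```

>>> {"op": "jog_arm", "data": {
  "plan": [
    [30,[0,0.01,0],[0,0,0]],
    [30,[0,0.015,0],[0,0,0]],
    [30,[0,0.015,0],[0,0,0]]
  ]
}}

```text
clock: 6.08
position: [486.4, 12.5, 67.0]
ee_rot: [0.99, 0.138, 0.0, -0.001]
contact_force: [-4.0, 6.8, 1.3]
gripper_width: 39.4
grasp_force: 60.5
```

>>> {"op": "jog_arm", "data": {
  "plan": [
    [30,[0,0.01,0],[0,0,0]],
    [30,[0,0.015,0],[0,0,0]],
    [30,[0,0.015,0],[0,0,0]]
  ]
}}

```text
clock: 6.45
position: [486.6, 12.2, 67.1]
ee_rot: [0.991, 0.137, 0.0, -0.001]
contact_force: [-5.7, 12.8, 3.4]
gripper_width: 39.2
grasp_force: 60.9
```

>>> {"op": "jog_arm", "data": {
  "plan": [
    [30,[0,0.005,0],[0,0,0]],
    [30,[0,0.01,0],[0,0,0]],
    [30,[0,0.01,0],[0,0,0]]
  ]
}}

```text
clock: 6.82
position: [486.7, 11.9, 67.2]
ee_rot: [0.991, 0.137, 0.0, -0.002]
contact_force: [-7.5, 16.5, 3.9]
gripper_width: 39.2
grasp_force: 61.1
```

```bash
python3 - <<'E'
from h import *
s,d,W=wr('w3')
o=np.array([494.4,-14.6])
print('tab',rect(W,o+[0,-2],17,46,54))
m=(np.abs(W[...,2]-30)<2.5)&(np.hypot(*(W[...,:2]-o).transpose(2,0,1))<32)
a=np.radians(15.8)
Y=(W[...,:2]-o)@np.array([-np.sin(a),np.cos(a)]);X=(W[...,:2]-o)@np.array([np.cos(a),np.sin(a)])
for n in('w2','w3'):
    if n=='w2':
        D=np.load('pics/w2.npz');T=np.eye(4);T[:3,:3]=Ro.from_euler('zx',[15.8,180],degrees=True).as_matrix() ;T[:3,3]=[483.2,35.9,106.3]
        V=cloud(D,T@D['tool_from_camera'])
    else: V=W
    Y=(V[...,:2]-o)@np.array([-np.sin(a),np.cos(a)]);X=(V[...,:2]-o)@np.array([np.cos(a),np.sin(a)])
    t=(np.abs(X)<5)&(V[...,2]>46)&(V[...,2]<54)&(np.abs(Y)<16); f=(np.abs(X)<16)&(np.abs(V[...,2]-30)<2)&(np.abs(Y)<35)
    print(n,'tab y',np.percentile(Y[t],[1,99]),'flange y',np.percentile(Y[f],[1,99]))
print('face',np.percentile(Y[(np.abs(X)<12)&(np.abs(W[...,2]-60)<15)&(np.abs(Y)<30)],[1,50]))
go(486,13,67,105.8)
E
```

```text
tab (np.int64(1060), ((497.4136047363281, -14.876325607299805), (14.51785659790039, 24.086883544921875), 3.490288496017456), np.float64(50.34734287073003))Traceback (most recent call last):
  File "<stdin>", line 15, in <module>
    return _quantile_unchecked(
        a, q, axis, out, overwrite_input, method, keepdims, weights)
    return _ureduce(a,
                    func=_quantile_ureduce_func,
    ...<5 lines>...
                    overwrite_input=overwrite_input,
                    method=method)
    r = func(a, **kwargs)
    result = _quantile(arr,
                       quantiles=q,
    ...<2 lines>...
                       out=out,
                       weights=wgt)
    slices_having_nans = np.isnan(arr[-1, ...])
                                  ~~~^^^^^^^^^
IndexError: index -1 is out of bounds for axis 0 with size 0
```

```bash
python3 - <<'E'
from h import *
o=np.array([494.4,-14.6]);a=np.radians(15.8)
for n,p in(('w2',[483.2,35.9,106.3]),('w3',[486.7,11.9,67.2])):
    D=np.load(f'pics/{n}.npz');T=np.eye(4);T[:3,:3]=Ro.from_euler('ZX',[15.8,180],degrees=True).as_matrix();T[:3,3]=p
    V=cloud(D,T@D['tool_from_camera'])
    Y=(V[...,:2]-o)@np.array([-np.sin(a),np.cos(a)]);X=(V[...,:2]-o)@np.array([np.cos(a),np.sin(a)])
    t=(np.abs(X)<5)&(V[...,2]>46)&(V[...,2]<54)&(Y<9)&(Y>-18); f=(np.abs(X)<16)&(np.abs(V[...,2]-30)<2)&(Y<-15)&(Y>-35)
    l=(np.abs(X)<25)&(np.abs(X)>12)&(np.abs(V[...,2]-35.5)<2)&(Y<0)&(Y>-35)
    print(n,[np.percentile(Y[m],1).round(2) for m in(t,f,l)])
E
```

```text
w2 [np.float64(-9.29), np.float64(-24.67), np.float64(-17.53)]
w3 [np.float64(-11.53), np.float64(-26.68), np.float64(-18.02)]
```

The spacer slid about 2 mm, then the force climbed to 18 N with almost no motion, so the ridge is on the -y side. I back off, lift over and push from the other side.

>>> {"op": "jog_arm", "data": {
  "plan": [
    [30,[0,-0.08,0],[0,0,0]],
    [30,[0,-0.08,-0.2],[0,0,0]],
    [30,[0,-0.08,-0.3],[0,0,0]],
    [30,[0,0.3,-0.3],[0,0,0]],
    [30,[0,0.68,-0.3],[0,0,0]],
    [30,[0,0.68,-0.3],[0,0,0]],
    [30,[0,0.68,-0.15],[0,0,0]],
    [30,[0,0.68,0],[0,0,0]],
    [30,[0,0.68,0],[0,0,0]]
  ]
}}

```text
clock: 8.0
position: [504.2, -56.0, 64.8]
ee_rot: [0.99, 0.138, -0.002, 0.0]
contact_force: [-0.4, 0.6, -2.3]
gripper_width: 39.7
grasp_force: 60.8
```

>>> {"op": "jog_arm", "data": {
  "plan": [
    [30,[0,-0.05,0],[0,0,0]],
    [30,[0,-0.08,0],[0,0,0]],
    [30,[0,-0.11,0],[0,0,0]],
    [30,[0,-0.11,0],[0,0,0]]
  ]
}}

```text
clock: 8.5
position: [503.0, -45.4, 67.1]
ee_rot: [0.99, 0.138, 0.0, -0.0]
contact_force: [-0.7, 0.5, -2.8]
gripper_width: 39.2
grasp_force: 60.8
```

>>> {"op": "jog_arm", "data": {
  "plan": [
    [30,[0,-0.01,0],[0,0,0]],
    [30,[0,-0.02,0],[0,0,0]],
    [30,[0,-0.02,0],[0,0,0]]
  ]
}}

```text
clock: 8.88
position: [502.6, -44.6, 67.2]
ee_rot: [0.99, 0.138, 0.0, 0.001]
contact_force: [1.0, -5.7, -1.1]
gripper_width: 39.4
grasp_force: 60.8
```

>>> {"op": "jog_arm", "data": {
  "plan": [
    [30,[0,-0.01,0],[0,0,0]],
    [30,[0,-0.02,0],[0,0,0]],
    [30,[0,-0.02,0],[0,0,0]]
  ]
}}

```text
clock: 9.25
position: [502.2, -43.1, 67.5]
ee_rot: [0.99, 0.138, 0.0, 0.001]
contact_force: [1.9, -6.9, 0.2]
gripper_width: 39.6
grasp_force: 60.9
```

>>> {"op": "jog_arm", "data": {
  "plan": [
    [30,[0,-0.01,0],[0,0,0]],
    [30,[0,-0.02,0],[0,0,0]],
    [30,[0,-0.02,0],[0,0,0]]
  ]
}}

```text
clock: 9.62
position: [501.7, -41.2, 67.5]
ee_rot: [0.99, 0.138, 0.0, 0.001]
contact_force: [0.5, -6.6, 0.6]
gripper_width: 39.2
grasp_force: 60.9
```

>>> {"op": "jog_arm", "data": {
  "plan": [
    [30,[0,-0.02,0],[0,0,0]],
    [30,[0,-0.04,0],[0,0,0]],
    [30,[0,-0.04,0],[0,0,0]]
  ]
}}

```text
clock: 10.0
position: [500.6, -37.2, 67.5]
ee_rot: [0.99, 0.138, 0.0, 0.001]
contact_force: [0.3, -6.6, 0.5]
gripper_width: 39.3
grasp_force: 60.9
```

Sliding freely at about 7 N, past the ±3 mm point. I continue.

>>> {"op": "jog_arm", "data": {
  "plan": [
    [30,[0,-0.03,0],[0,0,0]],
    [30,[0,-0.06,0],[0,0,0]],
    [30,[0,-0.09,0],[0,0,0]],
    [30,[0,-0.12,0],[0,0,0]],
    [30,[0,-0.15,0],[0,0,0]],
    [30,[0,-0.18,0],[0,0,0]],
    [30,[0,-0.2,0],[0,0,0]],
    [30,[0,-0.22,0],[0,0,0]]
  ]
}}

```text
clock: 11.0
position: [494.6, -16.2, 67.5]
ee_rot: [0.99, 0.138, 0.0, 0.001]
contact_force: [1.2, -7.9, 0.2]
gripper_width: 39.3
grasp_force: 61.0
```

>>> {"op": "jog_arm", "data": {
  "plan": [
    [30,[0,-0.03,0],[0,0,0]],
    [30,[0,-0.06,0],[0,0,0]],
    [30,[0,-0.09,0],[0,0,0]],
    [30,[0,-0.12,0],[0,0,0]],
    [30,[0,-0.15,0],[0,0,0]],
    [30,[0,-0.17,0],[0,0,0]],
    [30,[0,-0.19,0],[0,0,0]],
    [30,[0,-0.21,0],[0,0,0]],
    [30,[0,-0.21,0],[0,0,0]]
  ]
}}

```text
clock: 12.12
position: [488.2, 5.5, 66.7]
ee_rot: [0.99, 0.138, -0.0, -0.0]
contact_force: [-0.6, 0.3, -2.5]
gripper_width: 39.4
grasp_force: 60.7
```

```bash
python3 - <<'E'
from h import *
go(530.7,314,107,86.2)
d=save('top','top1');W=cloud(d);c=np.array([480.8,33.5])
print(rect(W,c,22,45,54),rect(W,c,40,27,31.5))
d=save('scene','scene1');W=cloud(d);print(rect(W,c,18,45,54))
E
```

```text
t 12.125 pos [488.2   5.5  66.7] yang -74.16 tilt 0.02 F [-0.6  0.3 -2.5] w 39.4
shift [ 1.251 -2.852 -0.402] turn z 0.327
(np.int64(0), ((0.0, 0.0), (0.0, 0.0), 0.0), np.float64(nan)) (np.int64(0), ((0.0, 0.0), (0.0, 0.0), 0.0), np.float64(nan))
(np.int64(31), ((486.2586975097656, 36.227054595947266), (8.885322570800781, 26.158483505249023), 58.733177185058594), np.float64(50.09692132024952))
  return _methods._mean(a, axis=axis, dtype=dtype,
  ret = ret.dtype.type(ret / rcount)
```

>>> {"op": "jog_arm", "data": {
  "plan": [
    [30,[0,0.04,0],[0,0,0]],
    [30,[0,0.04,-0.2],[0,0,0]],
    [30,[0,0.04,-0.42],[0,0,0]],
    [30,[0,0.04,-0.42],[0,0,0]],
    [30,[0.2,-0.45,-0.42],[0,0,0]],
    [30,[0.42,-0.95,-0.42],[0,0,0]]
  ]
}}

```text
clock: 12.98
position: [502.3, 108.4, 107.8]
ee_rot: [0.991, 0.137, -0.001, 0.0]
contact_force: [1.2, -0.2, -2.6]
gripper_width: 39.4
grasp_force: 60.9
```

>>> {"op": "jog_arm", "data": {
  "plan": [
    [30,[0.2,-0.5,0],[0,0,0]],
    [30,[0.42,-0.95,0],[0,0,0]]
  ]
}}

```text
clock: 13.22
position: [516.6, 212.3, 107.4]
ee_rot: [0.99, 0.138, -0.001, 0.0]
contact_force: [1.3, 0.1, -2.9]
gripper_width: 39.3
grasp_force: 60.9
```

>>> {"op": "jog_arm", "data": {
  "plan": [
    [30,[0.2,-0.5,0],[0,0,0.15]],
    [30,[0.41,-0.95,0],[0,0,0.327]],
    [30,[0.41,-0.95,0],[0,0,0.327]],
    [30,[0.41,-0.95,0],[0,0,0.327]]
  ]
}}

```text
clock: 13.72
position: [529.9, 312.7, 107.1]
ee_rot: [0.999, -0.033, -0.001, 0.001]
contact_force: [-0.2, 0.0, -3.3]
gripper_width: 39.3
grasp_force: 60.9
```

```bash
python3 - <<'E'
from h import *
go(530.7,314,30,86.2)
d=save('top','top2');W=cloud(d);c=np.array([480.5,34.5])
print(rect(W,c,22,45,54),rect(W,c,40,27,31.5))
d=save('scene','scene2');W=cloud(d);print(rect(W,c,22,45,54))
m=(np.hypot(W[...,0]-530.7,W[...,1]-314)<60)&(W[...,2]>40);print('low z',np.percentile(W[m][:,2],[0.5,2]))
cv2.imwrite('pics/b.png',cv2.resize(d['img'][100:220,360:500,::-1],None,fx=4,fy=4))
E
```

```text
t 13.725 pos [529.9 312.7 107.1] yang -93.74 tilt 0.2 F [-0.2  0.  -3.3] w 39.3
shift [ 0.009 -0.015  0.771] turn z 0.001
(np.int64(113), ((479.165771484375, 35.94953918457031), (15.8592529296875, 19.682554244995117), 15.4203519821167), np.float64(50.43329999566231)) (np.int64(354), ((479.1575012207031, 36.19309616088867), (35.9047966003418, 50.08095932006836), 15.839057922363281), np.float64(30.117592511658472))
(np.int64(66), ((480.9251403808594, 33.47357940673828), (17.39727783203125, 20.12432098388672), 11.26612663269043), np.float64(50.526916315874814))
low z [86.28153755 99.11829448]
```

View pics/b.png

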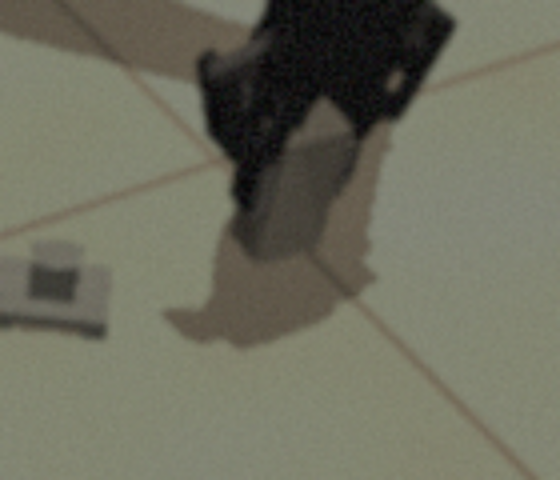

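>>> {"op": "jog_arm", "data": {
  "plan": [
    [30,[0.009,-0.015,0.2],[0,0,0]],
    [30,[0.009,-0.015,0.45],[0,0,0]],
    [30,[0.009,-0.015,0.65],[0,0,0]],
    [30,[0.009,-0.015,0.74],[0,0,0]],
    [30,[0.009,-0.015,0.78],[0,0,0]],
    [30,[0.009,-0.015,0.78],[0,0,0]],
    [30,[0.009,-0.015,0.78],[0,0,0]]
  ]
}}

```text
clock: 14.7
position: [532.3, 315.3, 31.7]
ee_rot: [0.999, -0.033, 0.001, -0.001]
contact_force: [0.5, -1.0, -2.0]
gripper_width: 39.3
grasp_force: 60.9
```

>>> {"op": "jog_arm", "data": {
  "plan": [
    [30,[0,0,0.01],[0,0,0]],
    [30,[0,0,0.02],[0,0,0]],
    [30,[0,0,0.02],[0,0,0]]
  ]
}}

```text
clock: 15.08
position: [531.8, 315.0, 28.8]
ee_rot: [0.999, -0.033, -0.0, 0.0]
contact_force: [0.7, 0.1, -1.7]
gripper_width: 39.5
grasp_force: 60.9
```

>>> {"op": "jog_arm", "data": {
  "plan": [
    [30,[0,0,0.01],[0,0,0]],
    [30,[0,0,0.02],[0,0,0]],
    [30,[0,0,0.02],[0,0,0]]
  ]
}}

```text
clock: 15.45
position: [531.9, 315.1, 28.1]
ee_rot: [0.999, -0.033, 0.0, -0.0]
contact_force: [-2.7, -1.6, 4.9]
gripper_width: 39.4
grasp_force: 61.9
```

>>> {"op": "jog_arm", "data": {
  "plan": [
    [60,[0,0,0],[0,0,0]],
    [85,[0,0,0],[0,0,0]],
    [85,[0,0,0],[0,0,0]],
    [85,[0,0,0],[0,0,0]],
    [85,[0,0,0],[0,0,0]],
    [85,[0,0,-0.1],[0,0,0]],
    [85,[0,0,-0.4],[0,0,0]],
    [85,[0,0,-0.9],[0,0,0]],
    [85,[0,0,-0.9],[0,0,0]]
  ]
}}

```text
clock: 16.58
position: [534.4, 317.1, 122.6]
ee_rot: [0.999, -0.033, 0.004, -0.004]
contact_force: [0.2, 0.4, -0.6]
gripper_width: 85.1
grasp_force: 0.0
```

```bash
python3 - <<'E'
from h import *
d=save('top','top3');W=cloud(d)
print(rect(W,(531,314),40,70,90))
d=save('scene','scene3');W=cloud(d)
print(rect(W,(531,314),40,70,90))
go(480.4,34.8,140,15.8)
E
```

```text
(np.int64(74), ((517.5015869140625, 313.6438293457031), (33.37599563598633, 6.114695072174072), 86.22794342041016), np.float64(80.01405842565356))
(np.int64(246), ((530.7935791015625, 313.57635498046875), (41.062042236328125, 32.29798126220703), 87.45714569091797), np.float64(79.89754939724293))
t 16.675 pos [531.9 315.2 118. ] yang -93.8 tilt 0.12 F [-0.9 -0.  -0.3] w 84.8
shift [-0.328  2.832 -0.226] turn z 1.173
```

>>> {"op": "jog_arm", "data": {
  "plan": [
    [50,[0,0,-0.22],[0,0,0]],
    [50,[-0.05,0.5,-0.22],[0,0,0]],
    [50,[-0.11,0.94,-0.22],[0,0,0]]
  ]
}}

```text
clock: 17.05
position: [513.5, 220.5, 137.5]
ee_rot: [0.999, -0.033, -0.001, 0.001]
contact_force: [0.6, -0.0, 0.7]
gripper_width: 50.0
grasp_force: 0.0
```

>>> {"op": "jog_arm", "data": {
  "plan": [
    [50,[-0.05,0.5,0],[0,0,0]],
    [50,[-0.11,0.94,0],[0,0,0]]
  ]
}}

```text
clock: 17.3
position: [496.2, 126.8, 137.7]
ee_rot: [0.999, -0.033, -0.001, 0.001]
contact_force: [-0.1, 0.0, 0.3]
gripper_width: 49.7
grasp_force: 0.0
```

>>> {"op": "jog_arm", "data": {
  "plan": [
    [50,[-0.02,0.2,0],[0,0,0.17]],
    [50,[-0.04,0.4,0],[0,0,0.34]],
    [50,[-0.06,0.6,0],[0,0,0.5]],
    [50,[-0.08,0.8,0],[0,0,0.67]],
    [50,[-0.11,0.95,0],[0,0,0.84]],
    [50,[-0.11,0.95,0],[0,0,1.0]],
    [50,[-0.11,0.95,0],[0,0,1.0]],
    [50,[-0.11,0.95,0],[0,0,1.0]]
  ]
}}

```text
clock: 18.3
position: [479.9, 34.8, 138.3]
ee_rot: [0.85, -0.527, -0.0, 0.0]
contact_force: [-0.2, -1.1, 0.5]
gripper_width: 50.1
grasp_force: 0.0
```

>>> {"op": "jog_arm", "data": {
  "plan": [
    [50,[0,0,0],[0,0,0.173]],
    [50,[0,0,0],[0,0,0.173]],
    [50,[0,0,0],[0,0,0.173]]
  ]
}}

```text
clock: 18.68
position: [480.2, 34.9, 138.7]
ee_rot: [0.799, -0.602, -0.0, 0.0]
contact_force: [0.0, -0.2, 0.1]
gripper_width: 50.0
grasp_force: 0.0
```

```bash
python3 - <<'E'
from h import *
s,d,W=wr('w4');c=np.array([480.4,34.8])
r=rect(W,c,22,45,54);print(r,rect(W,c,40,27,31.5))
go(*r[1][0],33,15.8)
E
```

```text
(np.int64(915), ((479.7829895019531, 34.37281036376953), (15.49711799621582, 20.001953125), 16.32362937927246), np.float64(50.37710433939972)) (np.int64(3180), ((477.867919921875, 41.76272201538086), (36.14258575439453, 64.84615325927734), 15.67374038696289), np.float64(30.433875346847557))
t 18.725 pos [480.2  34.9 138.7] yang -164.01 tilt 0.01 F [-0.2  0.4  0.2] w 49.7
shift [0.004 0.005 1.057] turn z 0.003
```

View pics/w4.png

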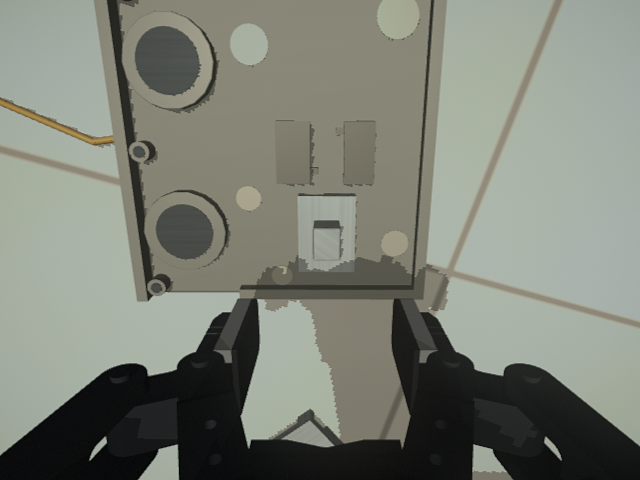

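The spacer at (327,240) is fully clear of the lips, which end at row 185. I descend and grip the tab.

>>> {"op": "jog_arm", "data": {
  "plan": [
    [50,[0.002,0.005,0.4],[0,0,0]],
    [50,[0.002,0.005,0.8],[0,0,0]],
    [50,[0.002,0.005,0.95],[0,0,0]],
    [50,[0.002,0.005,1.0],[0,0,0]],
    [50,[0.002,0.005,1.0],[0,0,0]],
    [50,[0.002,0.005,1.0],[0,0,0]]
  ]
}}

```text
clock: 19.48
position: [480.5, 34.7, 39.7]
ee_rot: [0.798, -0.603, 0.001, -0.001]
contact_force: [-0.3, 0.5, -0.8]
gripper_width: 49.6
grasp_force: 0.0
```

>>> {"op": "jog_arm", "data": {
  "plan": [
    [50,[0,0,0.03],[0,0,0]],
    [50,[0,0,0.03],[0,0,0]],
    [5,[0,0,0.03],[0,0,0]],
    [5,[0,0,0.03],[0,0,0]],
    [5,[0,0,0.03],[0,0,0]],
    [5,[0,0,0.03],[0,0,0]],
    [5,[0,0,0.03],[0,0,0]]
  ]
}}

```text
clock: 20.35
position: [480.0, 34.5, 36.1]
ee_rot: [0.798, -0.603, 0.0, -0.0]
contact_force: [-1.4, 0.4, 4.6]
gripper_width: 14.5
grasp_force: 61.1
```

>>> {"op": "jog_arm", "data": {
  "plan": [
    [5,[0,0,-0.1],[0,0,0]],
    [5,[0,0,-0.5],[0,0,0]],
    [5,[0,0,-0.95],[0,0,0]],
    [5,[0,0,-0.95],[0,0,0]]
  ]
}}

```text
clock: 20.85
position: [482.1, 35.3, 134.4]
ee_rot: [0.798, -0.603, 0.002, -0.004]
contact_force: [0.0, -0.3, -2.0]
gripper_width: 14.1
grasp_force: 60.4
```

>>> {"op": "jog_arm", "data": {
  "plan": [
    [5,[0.4,0.13,0],[0,0,0]],
    [5,[0.87,0.28,0],[0,0,0]]
  ]
}}

```text
clock: 21.1
position: [475.8, -57.3, 130.0]
ee_rot: [0.798, -0.602, -0.001, 0.0]
contact_force: [-0.1, 0.1, -1.9]
gripper_width: 14.3
grasp_force: 60.4
```

>>> {"op": "jog_arm", "data": {
  "plan": [
    [5,[0.4,0.13,0],[0,0,0]],
    [5,[0.87,0.28,0],[0,0,0]]
  ]
}}

```text
clock: 21.35
position: [472.4, -149.2, 129.7]
ee_rot: [0.798, -0.603, -0.001, 0.0]
contact_force: [0.6, -0.7, -2.2]
gripper_width: 14.1
grasp_force: 60.4
```

>>> {"op": "jog_arm", "data": {
  "plan": [
    [5,[0.4,0.13,0],[0,0,0]],
    [5,[0.87,0.28,0],[0,0,0]]
  ]
}}

```text
clock: 21.6
position: [469.2, -240.5, 129.6]
ee_rot: [0.798, -0.603, -0.001, 0.0]
contact_force: [0.9, 0.6, -1.9]
gripper_width: 14.2
grasp_force: 60.4
```

>>> {"op": "jog_arm", "data": {
  "plan": [
    [5,[0.4,0.13,0],[0,0,0.1]],
    [5,[0.87,0.28,0],[0,0,0.19]],
    [5,[0.87,0.28,0],[0,0,0.19]],
    [5,[0.87,0.28,0],[0,0,0.19]],
    [5,[0.87,0.28,0],[0,0,0.19]]
  ]
}}

```text
clock: 22.22
position: [466.8, -329.7, 130.4]
ee_rot: [0.734, -0.679, -0.001, 0.0]
contact_force: [0.3, 0.1, -1.6]
gripper_width: 14.2
grasp_force: 60.4
```

```bash
python3 - <<'E'
from h import *
d=save('scene','scene4');go(467,-333,31,4.3)
s,d,W=wr('w5');print(rect(W,(467,-333),110,78,90),rect(W,(467,-333),90,5,15))
E
```

```text
t 22.275 pos [ 467.1 -329.8  130.7] yang -175.47 tilt 0.03 F [ 0.3  0.1 -1.2] w 14.6
shift [0.033 0.003 0.997] turn z 0.004
(np.int64(13035), ((467.1884460449219, -332.31927490234375), (146.26927185058594, 156.07334899902344), 4.433196067810059), np.float64(82.81513800561683)) (np.int64(28400), ((467.05718994140625, -331.436279296875), (121.09532165527344, 128.96453857421875), 4.199697017669678), np.float64(10.49934984749504))
```

View pics/scene4.png

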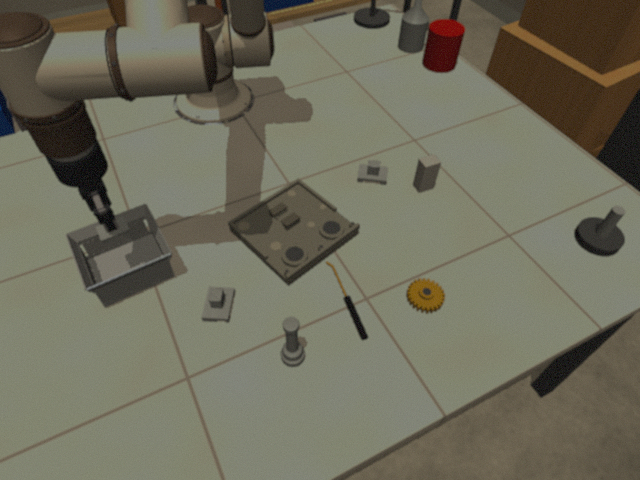

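The block stands upright at (426,173), the track at (285,217) is empty, and the spacer is held over the hopper at (105,220). I lower and release.

>>> {"op": "jog_arm", "data": {
  "plan": [
    [5,[0.02,0,0.3],[0,0,0]],
    [5,[0.02,0,0.6],[0,0,0]],
    [5,[0.02,0,0.85],[0,0,0]],
    [5,[0.02,0,0.98],[0,0,0]],
    [5,[0.02,0,1.0],[0,0,0]],
    [5,[0.02,0,1.0],[0,0,0]],
    [5,[0.02,0,1.0],[0,0,0]]
  ]
}}

```text
clock: 23.2
position: [467.9, -333.1, 31.9]
ee_rot: [0.734, -0.679, 0.001, -0.0]
contact_force: [0.2, -0.1, -1.3]
gripper_width: 14.7
grasp_force: 60.4
```

>>> {"op": "jog_arm", "data": {
  "plan": [
    [5,[0,0,0.02],[0,0,0]],
    [5,[0,0,0.035],[0,0,0]],
    [5,[0,0,0.035],[0,0,0]]
  ]
}}

```text
clock: 23.58
position: [467.1, -332.9, 27.2]
ee_rot: [0.734, -0.679, -0.0, 0.0]
contact_force: [0.5, 0.6, -1.1]
gripper_width: 14.5
grasp_force: 60.4
```

>>> {"op": "jog_arm", "data": {
  "plan": [
    [5,[0,0,0.01],[0,0,0]],
    [45,[0,0,0.01],[0,0,0]],
    [45,[0,0,0.01],[0,0,0]],
    [45,[0,0,0.01],[0,0,0]],
    [45,[0,0,-0.05],[0,0,0]],
    [45,[0,0,-0.4],[0,0,0]],
    [45,[0,0,-0.8],[0,0,0]],
    [45,[0,0,-1.0],[0,0,0]],
    [45,[0,0,-1.0],[0,0,0]]
  ]
}}

```text
clock: 24.7
position: [468.3, -333.3, 129.5]
ee_rot: [0.734, -0.679, 0.002, -0.001]
contact_force: [0.5, -0.4, -0.7]
gripper_width: 44.7
grasp_force: 0.0
```

>>> {"op": "jog_arm", "data": {
  "plan": [
    [45,[0,0,-0.4],[0,0,0]],
    [45,[0,0,-0.7],[0,0,0]],
    [45,[0,0,-0.7],[0,0,0]]
  ]
}}

```text
clock: 25.08
position: [468.1, -333.3, 198.7]
ee_rot: [0.734, -0.679, 0.002, -0.001]
contact_force: [-0.4, -0.3, -0.4]
gripper_width: 44.8
grasp_force: 0.0
```

```bash
python3 - <<'E'
from h import *
s,d,W=wr('w6');print(rect(W,(467,-333),40,36,46),s['clock'],s['contact_force'])
W=cloud(save('scene','scene6'));print(rect(W,(531,314),40,70,90))
cv2.imwrite('pics/fin.png',d['img'][:,:,::-1])
E
```

```text
(np.int64(582), ((467.12042236328125, -332.6043701171875), (15.93322467803955, 20.068723678588867), 4.000192165374756), np.float64(40.28832336164572)) 25.075 [-0.43390851 -0.26691365 -0.35907247]
(np.int64(248), ((530.9906616210938, 312.7474670410156), (41.51650619506836, 31.52288246154785), 84.13055419921875), np.float64(80.03829802217223))
```

View pics/w6.png

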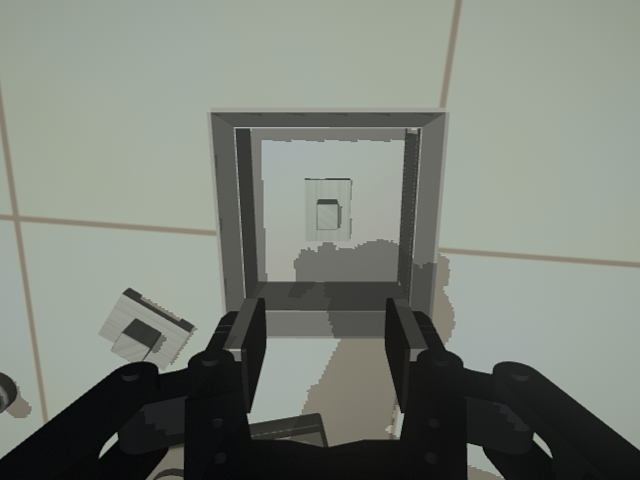

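The spacer lies flat in the hopper at (328,210), and the block is upright at its original place.

```bash
python3 -c "from bench import job_done;print(job_done())"
```

```text
the job is handed in; nothing more can be done
None
```

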